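Hold the test box cover open at the gauge angle

TASK

The cover of the aluminium test box has to be held open at the angle set by the gauge arm beside it, so that the board inside can be inspected. First take the jar off the closed cover and stand it upright on the bench; then take the cover by its grab bar, swing it up until it is level with (parallel to) the gauge arm, and finish while holding it there with the fingers, because it falls shut when let go. Do not shift the gauge arm, and leave the multimeter, the roll of tape and the cutters where they are.

Things in the scene. Friction and masses are not known exactly. Their poses are not given: they have to be found in the camera images.
- test_box: Aluminium test box fixed to the bench, 190 (x) x 180 (y) x 70 mm high without cover. Origin: centre of its underside, on the bench; x from its front (grab bar side, robot side) to its hinge side, y to its left, z up. The angle guide and gauge arm stand on its left wall, out to y = +125 mm; two sockets stick out 14 mm on the right.
- cover (a joint): Opening angle of the cover, rad: 0 = closed and level, grows as its front edge rises away from the bench; stop at 1.5. Aluminium plate 190 (x) x 180 (y) x 6 mm, about 0.35 kg, on a free hinge along the box's y at its far top edge; falls shut by its weight. Closed, its top face lies 76 mm above the bench.
- cover_hinge (a point): Point on the cover's hinge line, at the middle of its width: 95 mm from the box's centre along box +x, 73 mm above the bench, in the mid-thickness of the cover.
- cover_bar (a point): Middle of the cover's steel grab bar: round, 10 mm diameter, along the box's y, 88 mm free between its end posts. Bar axis 35 mm off the cover's top face (111 mm above the bench when closed), 38 mm from the cover's mid-plane, 165 mm in front of the hinge line. Axes of the cover: x from bar side to hinge in the plate's plane, z out of its top face.
- gauge (a joint): Angle of the gauge arm, rad, about the same hinge line and counted like the cover's: cover and arm are level when both angles are equal. It differs from start to start (0.55 to 1.05) and stays where it is set (friction 0.6 N m); do not push it.
- gauge_tip (a point): Free end of the gauge arm, a steel flat bar 9 x 6 mm, 190 mm from the hinge line to the 14 mm ball at its end, 106 mm left of the box's middle plane (13 mm clear of the cover's left edge), raised at the set angle. Its x axis points along the arm from tip to hinge line.
- jar: Small round screw-top jar, 43 mm diameter, 40 mm high, about 80 g, standing on the cover; origin at the centre of its underside, z up.
- multimeter: Yellow hand multimeter lying on the bench left of the work, 145 x 68 x 44 mm, origin at the centre of its underside; loose, leave alone.
- tape_roll: Roll of tape lying flat on the bench to the right, 68 mm diameter, 18 mm high, origin at the centre of its underside; loose, leave alone.
- cutters: Side cutters lying flat on the bench at the front right, 158 x 82 x 13 mm, origin at the centre of the underside; loose, leave alone.
There are look-alikes about, which are no part of the job. What is shaped like the jar but orange or red is not meant.

How it is judged:
On the way, in this order (a step that is already met when the one before it is completed fails the run):
1. the jar stands upright on the bench, let go, with the cover still closed (height (world z) of jar below 0.008 m and angle between jar's own z axis and vertical below 0.12 rad and linear speed of jar below 0.03 m/s and contact force between jar and the fingers below 0.05 N and value of joint cover below 0.1 rad), for 0.2 s.
2. the cover is held by the fingers level with the gauge arm (angle between the x axis of cover_bar and the x axis of gauge_tip, either way round below 0.08 rad and value of joint cover above 0.3 rad and velocity of joint cover between -0.1 and 0.1 rad/s and contact force between cover and the fingers above 0.4 N), for 0.3 s.
At the end, for the whole second after the job is handed in: The cover is still, within 0.08 rad of the gauge arm's angle, carried by the fingers (contact force over 0.4 N) and by none of the loose things; the jar stands upright (within 0.12 rad) and still on the bench, let go (all of step 2 and height (world z) of jar below 0.008 m and angle between jar's own z axis and vertical below 0.12 rad and linear speed of jar below 0.03 m/s and contact force between jar and the fingers below 0.05 N and contact force between cover and jar below 0.05 N and contact force between cover and multimeter below 0.05 N and contact force between cover and tape_roll below 0.05 N and contact force between cover and cutters below 0.05 N); the arm keeps its last pose, push and grip.
It fails at once if the cover is raised while the jar is on it (value of joint cover above 0.15 rad and contact force between cover and jar above 0.05 N).
It fails at once if the gauge arm is shifted (tip moved over 10 mm) (distance of gauge_tip from where it was at the start of the episode above 0.01 m).
It fails at once if the multimeter is displaced (over 20 mm) (distance of multimeter from where it was at the start of the episode above 0.02 m).
It fails at once if the roll of tape is displaced (over 20 mm) (distance of tape_roll from where it was at the start of the episode above 0.02 m).
It fails at once if the pair of cutters is displaced (over 20 mm) (distance of cutters from where it was at the start of the episode above 0.02 m).
It also fails if it takes over 58 s, if anything falls off the work surface, if the arm or the gripper's body presses on something with over 40 N, if the wrist force passes 120 N, or if a joint passes its speed limit or range.

ROBOT

A 6-joint arm with a two-finger parallel gripper is mounted at the origin on a cart in front of the work surface, level with it; the furniture and walls round the work are solid. World frame = base frame: x ahead of the robot, y to its left, z up, the work surface at z = 0. Lengths are in m, angles in rad, forces in N, time in s.
With the tool pointing down it reaches from about 0.25 to 0.775 m from the base axis. Payload 4 kg.
Tool frame: the origin (TCP) lies midway between the tips of the shut fingers; the grasp point (between the pads) lies 19 mm behind it (robot.hold_point_z is the distance from the TCP to the grasp point, in m); z points along the fingers, y is the line along which they close (so a half turn about z gives the same grasp; the last joint's range is limited). The gripper opens to 94 mm and grips with 3 to 60 N. Pads are 16 mm wide; open, the fingers measure 119 mm over their backs; the gripper's body (75 mm by 177 mm) begins 78 mm behind the grasp point.
Start: joints at [1.016, 0.087, 1.371, -0, 1.684, -0.103], TCP at [0.24, 0.495, 0.206] pointing down, gripper open.
Joint ranges: [-3.1, 3.1], [-0.76, 2.03], [0.27, 2.55], [-1.08, 4.22], [0.17, 2.65], [-2.57, 2.57]. Speed limits (rad/s): [2.79, 2.79, 3.14, 3.14, 3.14, 3.14].

INTERFACE

Orientations are given as [roll, pitch, yaw] about the fixed x, y, z axes, in that order (R = Rz(yaw) Ry(pitch) Rx(roll)).
In Python, from bench import readout, imaging, robot gives the robot as it stands.
- The arm moves only by the tool carry_out, never from a script. Its argument "motion" is text: rows parted by semicolons, each of 7 numbers parted by spaces: the shift along the tool's x, y, z each as a share of 200 mm, from -1 to 1, then the turn, a rotation vector about the tool's x, y, z each as a share of 120 degrees, from -1 to 1, then the opening, from 0 (shut) to 1 (fully open). A call has 1 to 12 rows; each row shifts and turns the commanded pose from where the row before left it, along the tool's axes as they then stand; what a row does not reach is not made up. A row lasts 1/8 s, in which the tool goes at most 62.5 mm and 10.7 degrees, less where a joint would pass 70% of its speed; a pose out of reach is approached as far as the arm can. A call with a number of a shift or a turn outside -1 to 1 is refused whole. A call with a gripper value outside its range is refused whole. The fingers move at their own pace and stop on an object; the grip force is fixed at half the most. Time passes only in rows, so rows that do not move let the fingers close. It gives the time, the measured TCP pose, the force, the opening and the grip force at its end, in the units of the state.
- readout.get_obs(): the state, without advancing time (a new reading comes with each control period).
- imaging.snapshot(name): name is "scene" or "top" or "wrist"; returns a dict with "pixels" (480x640x3 uint8, red, green, blue), "fx", "fy", "cx", "cy" (pixels), "R" (3x3) and "t" (3): a world point X has camera coordinates R X + t. Camera axes: x right, y down, z forward; pixel columns grow to the right and rows downward; lengths in m; the calibration is good to about 2 mm. A picture is of the moment at which its call begins. There is no depth.
- robot.close_job(): hands the job in; it is judged then, once.
The state is a dict: "time": time; "joint_positions": joint angles; "qvel": joint speeds; "joint_torque": joint torques, N m; "tool_pos": TCP position; "ee_rot": TCP orientation; "wrist_force": force on the tool from outside, world axes, zero at the start; "wrist_torque": the same for the moment, N m; "width": finger opening in m; "finger_force": force on a finger pad.
Only numpy, scipy, OpenCV 4.12 (cv2) and the standard library are available. Lean on these libraries where they do the work, as an engineer would, in place of code of your own. Each camera call takes 0.05 s, during which the arm holds its last target. There are 200 camera calls.

## Working session

There is one attempt and no reset: what is moved stays moved. The work goes in short steps, Python scripts to look and compute and a tool call to move; the robot and the scene stay as the last step left them, time stands still between calls to the robot, and variables do not carry over. Pictures are saved under pics/ and viewed, at most 10 in all, crops included, and the job is handed in when it is done.

Besides the shell and the picture viewer there is one more tool, called after "Request:" as name(argument=value, ...) on one line, values as JSON. carry_out: Moves the arm, as the interface text tells. Its arguments: {"type":"object","properties":{"motion":{"type":"string"}},"required":["motion"]}

```bash
ls; mkdir -p pics
python3 - <<'E'
from bench import readout, imaging, robot
import cv2,numpy as np,pickle
D={}
for n in ("scene","top"):
    s=imaging.snapshot(n); D[n]=s
    cv2.imwrite(f"pics/{n}0.png",s["pixels"][:,:,::-1])
    print(n,s["fx"],s["cx"],np.round(s["R"],3).tolist(),np.round(s["t"],3))
pickle.dump(D,open("d0.pkl","wb"))
print(readout.get_obs()); print(robot.hold_point_z)
E
```

```text
pics
scene 496.728570632206 320.9770702559912 [[0.777, -0.629, 0.003], [-0.234, -0.295, -0.926], [0.584, 0.719, -0.376]] [-0.423  0.222  1.011]
top 457.77435703326216 322.17766524577434 [[-0.011, -1.0, -0.004], [-0.985, 0.012, -0.173], [0.173, 0.002, -0.985]] [-0.02   0.537  1.008]
{'time': 0.1, 'joint_positions': array([ 1.01589323e+00,  8.78701933e-02,  1.37209209e+00, -4.39861599e-06,
        1.68359890e+00, -1.03099940e-01]), 'qvel': array([ 0.00057733, -0.00210217, -0.00409178,  0.0014978 ,  0.00242707,
        0.00037063]), 'joint_torque': array([ 1.10408393e-03, -3.41252267e+01, -3.03302586e+01,  7.18775019e-02,
        3.03783605e-02, -9.65289382e-05]), 'tool_pos': array([0.23986792, 0.49438959, 0.20443278]), 'ee_rot': array([-3.13963413e+00, -1.98247181e-04,  2.68978881e+00]), 'wrist_force': array([-0.3778951 , -0.27545994,  0.31268217]), 'wrist_torque': array([-0.02305575,  0.02793363,  0.0223213 ]), 'finger_force': 0.0, 'width': 0.0936873832040655}
0.0188
```

View pics/scene0.png

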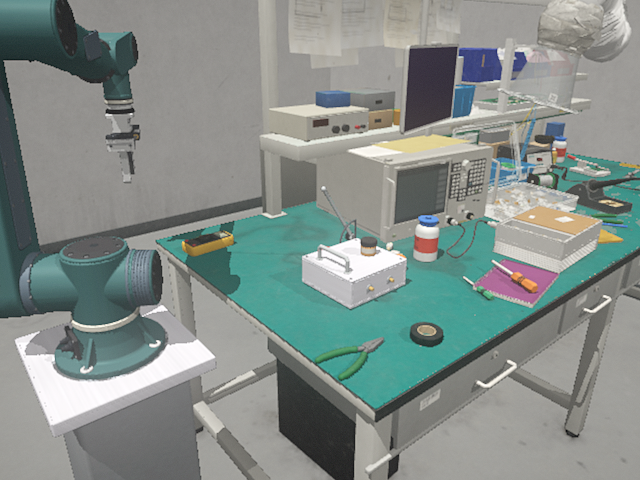

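View pics/top0.png

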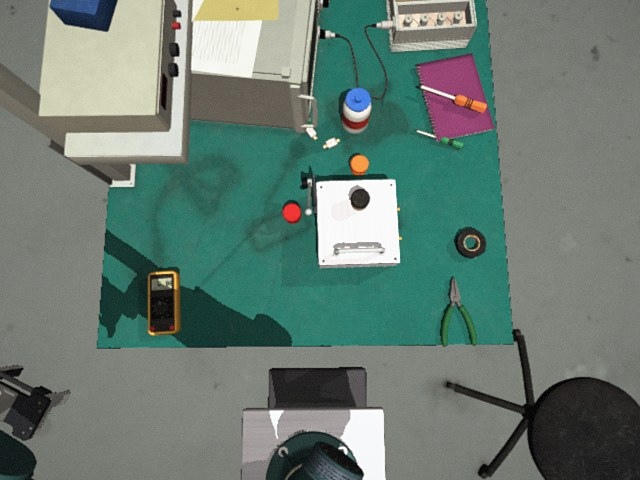

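The top view shows the box at about (358,222), the black-lidded jar at (360,198), the gauge ball at (308,212) and the bar at (358,248). Orange and red look-alikes are at (359,163) and (292,212). In the scene view, the jar is at (369,243) and the gauge tip at (324,188). I'll enlarge both around the box.

Run:
```python
import cv2,pickle,numpy as np
D=pickle.load(open("d0.pkl","rb"))
a=D["scene"]["pixels"][180:310,295:415,::-1]; b=D["top"]["pixels"][145:275,280:410,::-1]
a=cv2.resize(a,(400,433),interpolation=cv2.INTER_CUBIC) # 3.333
b=cv2.resize(b,(400,400),interpolation=cv2.INTER_CUBIC)
c=np.zeros((433,800,3),np.uint8);c[:,:400]=a;c[:400,400:]=b
cv2.imwrite("pics/crop0.png",c)
```

```text
(no output)
```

View pics/crop0.png

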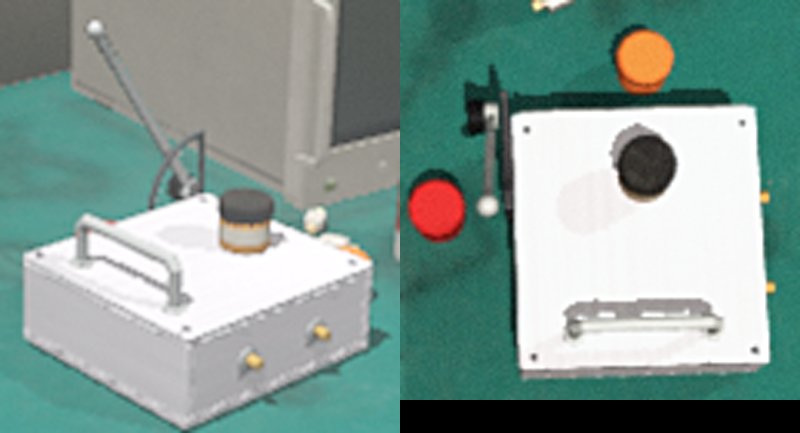

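```bash
cat > h.py <<'E'
import numpy as np
def P(s):
    K=np.array([[s["fx"],0,s["cx"]],[0,s["fy"],s["cy"]],[0,0,1]]); return K@np.c_[s["R"],np.array(s["t"])]
def tri(obs): # [(snap,u,v)...]
    A=[]
    for s,u,v in obs:
        p=P(s); A+=[u*p[2]-p[0],v*p[2]-p[1]]
    X=np.linalg.svd(np.array(A))[2][-1]; X=X[:3]/X[3]
    e=[]
    for s,u,v in obs:
        q=P(s)@np.r_[X,1]; e.append(np.hypot(q[0]/q[2]-u,q[1]/q[2]-v))
    return X,e
E
python3 - <<'E'
import pickle,numpy as np
from h import *
D=pickle.load(open("d0.pkl","rb"))
a=lambda x,y:(D["scene"],295+(x+.5)/3.333-.5,180+(y+.5)/3.333-.5)
b=lambda x,y:(D["top"],280+(x-400+.5)/3.077-.5,145+(y+.5)/3.077-.5)
for n,s,t in [("tip",(96,29),(488,206)),("barL",(83,218),(573,326)),("barR",(177,262),(720,324)),("jar",(247,198),(648,161)),
 ("FL",(24,258),(520,367)),("FR",(190,338),(768,361)),("BR",(372,262),(755,106)),("BL",(203,197),(513,113)),
 ("sFL",(39,256),(533,357)),("sFR",(186,330),(755,350)),("sBR",(354,262),(742,123)),("sBL",(203,199),(527,129))]:
    X,e=tri([a(*s),b(*t)]); print(n,np.round(X,4),np.round(e,1))
E
```

```text
tip [0.5532 0.0006 0.2312] [0.5 0.8]
barL [ 0.4955 -0.0549  0.1101] [0.3 0.3]
barR [ 0.4958 -0.1578  0.1111] [0.1 0.2]
jar [ 0.6117 -0.1092  0.114 ] [0.7 0.9]
FL [ 0.4707 -0.0165  0.0712] [0.6 0.8]
FR [ 0.4739 -0.1964  0.0747] [0.1 0.1]
BR [ 0.6625 -0.1925  0.0767] [0.9 1.1]
BL [ 0.6599 -0.012   0.0716] [1.1 1.6]
sFL [ 0.4775 -0.0261  0.0743] [0.6 0.8]
sFR [ 0.4809 -0.1864  0.0749] [0.6 0.7]
sBR [ 0.6509 -0.1835  0.0763] [0.3 0.4]
sBL [ 0.6474 -0.0233  0.0764] [0.6 0.9]
```

Request:
carry_out(motion="0 0 -0.13 0 0 0.0875 1; 0 0 -0.13 0 0 0.0875 1; 0 0 -0.13 0 0 0.0875 1; 0 0 -0.13 0 0 0.0875 1; 0 0 -0.13 0 0 0.0875 1; 0 0 -0.13 0 0 0.0875 1; 0 0 0 0 0 0 1")

```text
time: 0.98
tool_pos: [0.2404, 0.4953, 0.3634]
ee_rot: [3.139, -0.003, 1.592]
wrist_force: [-0.5, 0.6, 0.4]
width: 0.094
finger_force: 0.0
```

Request:
carry_out(motion="-0.22 0.14 0 0 0 0 1; -0.22 0.14 0 0 0 0 1; -0.22 0.14 0 0 0 0 1; -0.22 0.14 0 0 0 0 1; -0.22 0.14 0 0 0 0 1; -0.22 0.14 0 0 0 0 1; -0.22 0.14 0 0 0 0 1; -0.22 0.14 0 0 0 0 1; -0.22 0.14 0 0 0 0 1; -0.22 0.14 0 0 0 0 1; 0 0 0 0 0 0 1")

```text
time: 2.35
tool_pos: [0.5295, 0.0575, 0.3578]
ee_rot: [-3.136, 0.0, 1.588]
wrist_force: [0.2, 0.1, -0.8]
width: 0.0937
finger_force: 0.0
```

Request:
carry_out(motion="-0.21 0.1 0 0 0 0 1; -0.21 0.1 0 0 0 0 1; -0.21 0.1 0 0 0 0 1; -0.21 0.1 0 0 0 0 1; 0 0 0 0 0 0 1; 0 0 0 0 0 0 1")

```text
time: 3.1
tool_pos: [0.6115, -0.1047, 0.3608]
ee_rot: [-3.14, -0.001, 1.593]
wrist_force: [-0.6, 0.3, 0.4]
width: 0.0939
finger_force: 0.0
```

Run:
```python
from bench import readout, imaging
import cv2,pickle,numpy as np
s=imaging.snapshot("wrist");pickle.dump(s,open("w1.pkl","wb"));cv2.imwrite("pics/w1.png",s["pixels"][:,:,::-1])
from h import *
o=readout.get_obs();print(o["tool_pos"],o["ee_rot"])
for n,X in dict(jartop=(.6117,-.1092,.116),barL=(.4955,-.0549,.111),barR=(.4958,-.1578,.111),tip=(.5532,.0006,.2312),hingeR=(.6625,-.1925,.076),BL=(.66,-.012,.076)).items():
    q=P(s)@np.r_[X,1];print(n,q[:2]/q[2],q[2])
```

```text
[ 0.61138639 -0.10431831  0.36150644] [-3.14124995e+00 -8.33837454e-04  1.59310959e+00]
jartop [323.61941551 208.6575948 ] 0.4300829424524583
barL [226.050084   160.17858926] 0.42060135313131375
barR [230.10219276 244.13047183] 0.44688066297047346
tip [254.98405719  99.59489674] 0.29043742242904924
hingeR [359.17397386 264.05229309] 0.49022533267604806
BL [364.25318949 126.6209408 ] 0.44412037667189
```

View pics/w1.png

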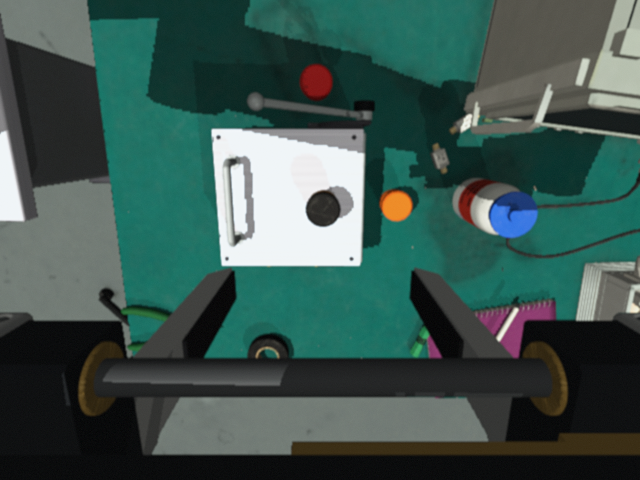

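The wrist view shows the jar lid at (323,208), the bar ends at (229,160) and (232,243), and the ball at (255,101). All are within 2 px of where my triangulated points project. I'll check where the camera mount sits before lowering.

Run:
```python
import pickle,numpy as np
from h import *
s=pickle.load(open("w1.pkl","rb"));print("cam centre",-s["R"].T@s["t"], "fwd",s["R"][2])
D=pickle.load(open("d0.pkl","rb"))
print(tri([(D["scene"],323.6,188.5),(D["top"],308.5,211.8),(s,255,101)]))
print(tri([(D["scene"],368.9,239.3),(D["top"],360.4,197.2),(s,322.5,207)]))
```

```text
cam centre [ 0.60950517 -0.03115896  0.54021408] fwd [ 0.00386286 -0.25537562 -0.9668342 ]
(array([ 5.53020841e-01, -1.27450159e-04,  2.30944193e-01]), [np.float64(0.4789867551625042), np.float64(0.6415403210191888), np.float64(0.4516225785172178)])
(array([ 0.61134737, -0.10917113,  0.11338237]), [np.float64(0.4337370261025702), np.float64(1.0649631371399804), np.float64(1.4865056461399802)])
```

Request:
carry_out(motion="-0.024 0 0.2 0 0 0 1; 0 0 0.2 0 0 0 1; 0 0 0.2 0 0 0 1; 0 0 0.2 0 0 0 1; 0 0 0.2 0 0 0 1; 0 0 0.2 0 0 0 1; 0 0 0.085 0 0 0 1; 0 0 0.085 0 0 0 1; 0 0 0 0 0 0 1; 0 0 0 0 0 0 1")

```text
time: 4.4
tool_pos: [0.613, -0.111, 0.0892]
ee_rot: [3.139, 0.001, 1.59]
wrist_force: [0.8, 0.4, 0.6]
width: 0.0938
finger_force: 0.0
```

Request:
carry_out(motion="0 0 0 0 0 0 0.4; 0 0 0 0 0 0 0.4; 0 0 0 0 0 0 0.4; 0 0 0 0 0 0 0.4; 0 0 0 0 0 0 0.4; 0 0 0 0 0 0 0.4")

```text
time: 5.15
tool_pos: [0.6119, -0.1108, 0.0874]
ee_rot: [-3.141, -0.0, 1.59]
wrist_force: [-0.2, -0.2, 0.4]
width: 0.0416
finger_force: 30.0
```

Request:
carry_out(motion="0 0 -0.05 0 0 0 0.3; 0 0 -0.1 0 0 0 0.3; 0 0 -0.15 0 0 0 0.3; 0 0 -0.15 0 0 0 0.3; 0 0 -0.15 0 0 0 0.3; 0 0 -0.05 0 0 0 0.3; 0 0 0 0 0 0 0.3")

```text
time: 6.02
tool_pos: [0.6122, -0.1109, 0.2181]
ee_rot: [3.14, 0.0, 1.59]
wrist_force: [0.8, 0.7, -1.9]
width: 0.0415
finger_force: 30.0
```

Request:
carry_out(motion="0 -0.1 0 0 0 0 0.3; 0 -0.2 0 0 0 0 0.3; 0 -0.22 0 0 0 0 0.3; 0 -0.22 0 0 0 0 0.3; 0.12 -0.2 0 0 0 0 0.3; 0.15 -0.17 0 0 0 0 0.3; 0.17 -0.1 0 0 0 0 0.3; 0.15 0 0 0 0 0 0.3; 0.07 0 0 0 0 0 0.3; 0 0 0 0 0 0 0.3; 0 0 0 0 0 0 0.3")

```text
time: 7.4
tool_pos: [0.3671, 0.016, 0.2165]
ee_rot: [-3.14, 0.0, 1.59]
wrist_force: [0.2, -0.0, -1.0]
width: 0.0413
finger_force: 30.0
```

Request:
carry_out(motion="0 0 0.1 0 0 0 0.3; 0 0 0.18 0 0 0 0.3; 0 0 0.18 0 0 0 0.3; 0 0 0.18 0 0 0 0.3; 0 0 0.16 0 0 0 0.3; 0 0 0.1 0 0 0 0.3; 0 0 0.08 0 0 0 0.3; 0 0 0 0 0 0 0.3; 0 0 0 0 0 0 0.3")

```text
time: 8.52
tool_pos: [0.3679, 0.016, 0.022]
ee_rot: [3.141, 0.0, 1.589]
wrist_force: [0.5, -0.1, -0.5]
width: 0.0419
finger_force: 30.0
```

Request:
carry_out(motion="0 0 0.01 0 0 0 0.3; 0 0 0.01 0 0 0 0.3; 0 0 0.01 0 0 0 0.3; 0 0 0 0 0 0 0.3; 0 0 0 0 0 0 0.3")

```text
time: 9.15
tool_pos: [0.3675, 0.0165, 0.0155]
ee_rot: [3.141, -0.0, 1.59]
wrist_force: [0.1, -0.0, -1.2]
width: 0.0418
finger_force: 30.0
```

Request:
carry_out(motion="0 0 0.008 0 0 0 0.3; 0 0 0.006 0 0 0 0.3; 0 0 0 0 0 0 0.3; 0 0 0 0 0 0 0.3")

```text
time: 9.65
tool_pos: [0.3675, 0.0164, 0.0127]
ee_rot: [-3.142, -0.0, 1.59]
wrist_force: [0.6, -0.5, -0.6]
width: 0.0416
finger_force: 30.0
```

Request:
carry_out(motion="0 0 0.006 0 0 0 0.3; 0 0 0 0 0 0 0.3; 0 0 0 0 0 0 0.3; 0 0 0 0 0 0 0.3")

```text
time: 10.15
tool_pos: [0.3675, 0.0164, 0.0115]
ee_rot: [3.141, -0.0, 1.59]
wrist_force: [0.1, 1.2, -1.2]
width: 0.0418
finger_force: 30.0
```

Request:
carry_out(motion="0 0 0.004 0 0 0 0.3; 0 0 0 0 0 0 0.3; 0 0 0 0 0 0 0.3")

```text
time: 10.52
tool_pos: [0.3676, 0.0164, 0.0113]
ee_rot: [3.141, -0.0, 1.59]
wrist_force: [-2.4, 0.1, 5.3]
width: 0.0413
finger_force: 30.0
```

The jar is touching the bench (5.3 N), so I'll release it, rise and look.

Request:
carry_out(motion="0 0 0 0 0 0 1; 0 0 0 0 0 0 1; 0 0 0 0 0 0 1; 0 0 0 0 0 0 1; 0 0 0 0 0 0 1; 0 0 -0.1 0 0 0 1; 0 0 -0.2 0 0 0 1; 0 0 -0.25 0 0 0 1; 0 0 -0.25 0 0 0 1; 0 0 -0.25 0 0 0 1; 0 0 -0.1 0 0 0 1; 0 0 0 0 0 0 1")

```text
time: 12.02
tool_pos: [0.3684, 0.0163, 0.2424]
ee_rot: [3.137, 0.0, 1.59]
wrist_force: [0.0, -0.1, -0.5]
width: 0.0938
finger_force: 0.0
```

Request:
carry_out(motion="-0.1 0.1 0 0 0 0 1; -0.12 0.12 0 0 0 0 1; -0.12 0.12 0 0 0 0 1; -0.12 0.12 0 0 0 0 1; -0.12 0.1 0 0 0 0 1; -0.05 0.05 0 0 0 0 1; 0 0 0 0 0 0 1; 0 0 0 0 0 0 1")

```text
time: 13.02
tool_pos: [0.4913, -0.1064, 0.2404]
ee_rot: [-3.141, -0.001, 1.591]
wrist_force: [-0.3, 0.5, 1.0]
width: 0.0943
finger_force: 0.0
```

Run:
```python
from bench import readout, imaging
import cv2,pickle,numpy as np
s=imaging.snapshot("wrist");pickle.dump(s,open("w2.pkl","wb"));cv2.imwrite("pics/w2.png",s["pixels"][:,:,::-1])
from h import *
o=readout.get_obs();print(o["tool_pos"],o["ee_rot"])
for n,X in dict(barL=(.4955,-.0549,.111),barR=(.4958,-.1578,.111),tip=(.5532,.0,.231),jar=(.3676,.0164,.04)).items():
    q=P(s)@np.r_[X,1];print(n,q[:2]/q[2],q[2])
```

```text
[ 0.49134263 -0.10637421  0.24074216] [-3.14158073e+00 -3.40340204e-04  1.59109943e+00]
barL [329.69756936 168.344901  ] 0.304226336924548
barR [327.13390092 281.18392072] 0.33057164052029336
tip [455.2010589  74.7192476] 0.17441662483168008
jar [201.28566294  87.37303518] 0.3540620963356529
```

View pics/w2.png

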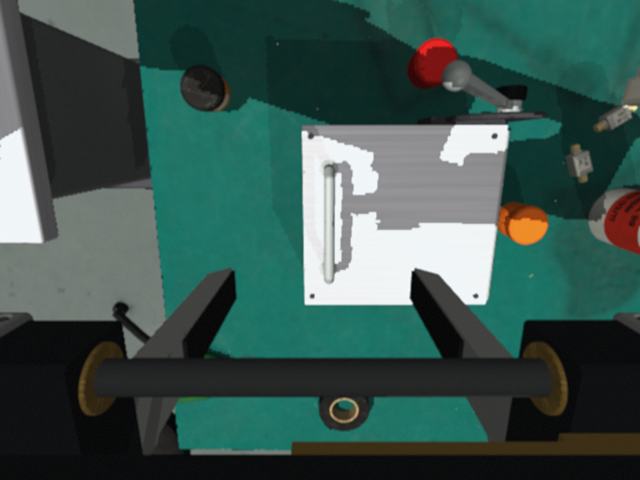

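The jar stands upright at (203,88), and the bar at (329,170) to (328,280) and ball at (456,75) are where predicted. Next I'll lower onto the bar.

Request:
carry_out(motion="0 0.023 0.12 0 0 0 1; 0 0 0.16 0 0 0 1; 0 0 0.16 0 0 0 1; 0 0 0.15 0 0 0 1; 0 0 0.1 0 0 0 1; 0 0 0.045 0 0 0 1; 0 0 0 0 0 0 1; 0 0 0 0 0 0 1")

```text
time: 14.08
tool_pos: [0.4972, -0.1072, 0.095]
ee_rot: [3.139, 0.001, 1.59]
wrist_force: [-0.9, -0.2, 0.2]
width: 0.0938
finger_force: 0.0
```

Request:
carry_out(motion="0 0 0 0 0 0 0; 0 0 0 0 0 0 0; 0 0 0 0 0 0 0; 0 0 0 0 0 0 0; 0 0 0 0 0 0 0; 0 0 0 0 0 0 0; 0 0 0 0 0 0 0; 0 0 0 0 0 0 0; 0 0 0 0 0 0 0")

```text
time: 15.2
tool_pos: [0.4968, -0.1071, 0.0937]
ee_rot: [3.141, -0.0, 1.59]
wrist_force: [0.3, 0.2, -1.7]
width: 0.0089
finger_force: 30.0
```

```bash
python3 -c "
import numpy as np
a=.2264+np.linspace(0,.975,13);R=.16932
x=-R*np.cos(a);z=R*np.sin(a)
print('; '.join('0 %.3f %.3f 0 0 0 0'%(p,-q) for p,q in zip(np.diff(x)/.2,np.diff(z)/.2)))"
```

```text
0 0.018 -0.066 0 0 0 0; 0 0.023 -0.065 0 0 0 0; 0 0.029 -0.063 0 0 0 0; 0 0.034 -0.060 0 0 0 0; 0 0.038 -0.057 0 0 0 0; 0 0.043 -0.054 0 0 0 0; 0 0.047 -0.050 0 0 0 0; 0 0.051 -0.046 0 0 0 0; 0 0.055 -0.042 0 0 0 0; 0 0.058 -0.037 0 0 0 0; 0 0.061 -0.032 0 0 0 0; 0 0.063 -0.027 0 0 0 0
```

Request:
carry_out(motion="0 0.009 -0.033 0 0 0 0; 0 0.009 -0.033 0 0 0 0; 0 0.012 -0.033 0 0 0 0; 0 0.012 -0.032 0 0 0 0; 0 0.029 -0.063 0 0 0 0; 0 0.034 -0.06 0 0 0 0; 0 0.038 -0.057 0 0 0 0; 0 0.043 -0.054 0 0 0 0; 0 0 0 0 0 0 0")

```text
time: 16.32
tool_pos: [0.5338, -0.1063, 0.1685]
ee_rot: [-3.142, 0.0, 1.59]
wrist_force: [-6.3, 0.4, 2.6]
width: 0.0089
finger_force: 30.0
```

Request:
carry_out(motion="0 0.047 -0.05 0 0 0 0; 0 0.051 -0.046 0 0 0 0; 0 0.055 -0.042 0 0 0 0; 0 0.058 -0.037 0 0 0 0; 0 0.061 -0.032 0 0 0 0; 0 0.032 -0.014 0 0 0 0; 0 0.031 -0.013 0 0 0 0; 0 0 0 0 0 0 0; 0 0 0 0 0 0 0; 0 0 0 0 0 0 0")

```text
time: 17.58
tool_pos: [0.6009, -0.1052, 0.2158]
ee_rot: [3.139, 0.001, 1.59]
wrist_force: [-4.7, 1.0, 7.2]
width: 0.0091
finger_force: 30.0
```

Run:
```python
from bench import readout, imaging
import cv2,pickle,numpy as np
D={n:imaging.snapshot(n) for n in("scene","top","wrist")};pickle.dump(D,open("d3.pkl","wb"))
a=cv2.resize(D["scene"]["pixels"][165:300,290:410,::-1],(480,540),interpolation=cv2.INTER_CUBIC)
b=cv2.resize(D["top"]["pixels"][150:285,285:365,::-1],(320,540),interpolation=cv2.INTER_CUBIC)
cv2.imwrite("pics/c3.png",np.hstack([a,b]));cv2.imwrite("pics/w3.png",D["wrist"]["pixels"][:,:,::-1])
```

```text
(no output)
```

View pics/c3.png

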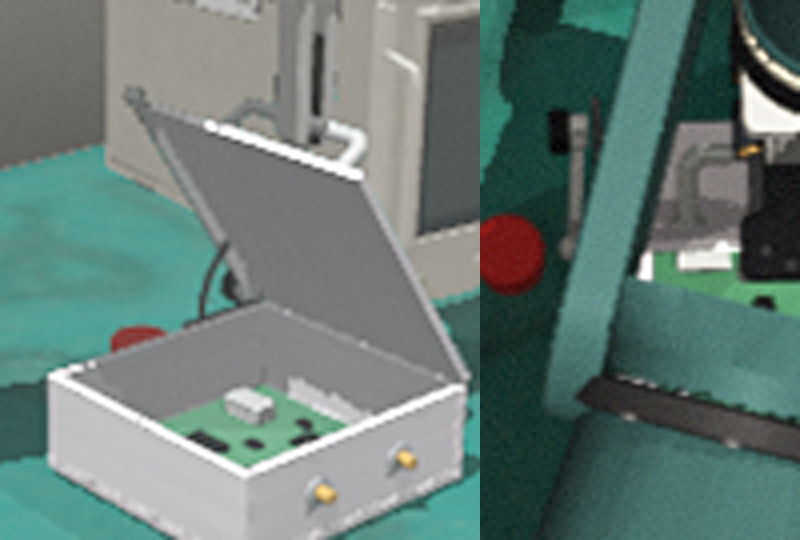

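View pics/w3.png

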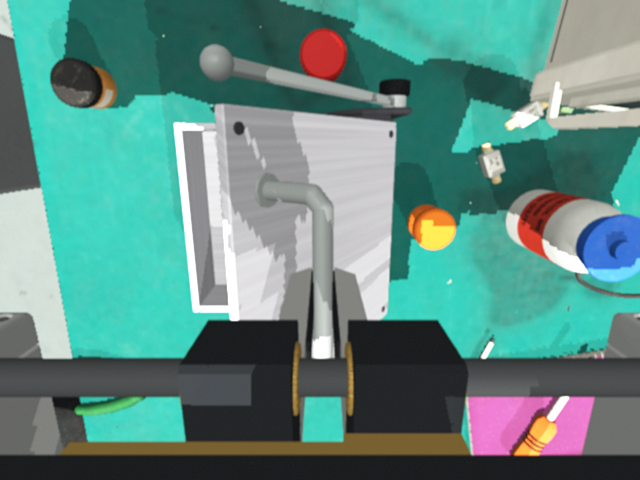

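The scene crop shows the cover up and nearly in line with the gauge arm: ball at (135,97), front-right corner at (362,176). The wrist view shows the front-left corner at (218,105), its screw at (239,128) and the ball at (216,62), with the jar standing at (75,85). I'll fit both angles from these.

Run:
```python
import pickle,numpy as np
from h import *
from scipy.optimize import least_squares
D=pickle.load(open("d3.pkl","rb"))
yaw=.02;H=np.array([.6615,-.104,.073])
def pt(th,r,n,y,dx):
    l=np.array([-r*np.cos(th)+n*np.sin(th),y,r*np.sin(th)+n*np.cos(th)])
    c,s=np.cos(yaw),np.sin(yaw)
    return H+[dx+c*l[0]-s*l[1],s*l[0]+c*l[1],l[2]]
def pr(s,X): q=P(s)@np.r_[X,1];return q[:2]/q[2]
S,W=D["scene"],D["wrist"]
cov=[(W,(218,104),(.19,3,.09)),(W,(239,128),(.18,3,.08)),(S,(290+362.5/4-.4,165+176/4-.4),(.19,0,-.09))]
gau=[(W,(216,62),(.19,0,.106)),(S,(290+135.5/4-.4,165+97.5/4-.4),(.19,0,.106))]
for dx in(-.002,0,.002):
  for nm,obs in(("cover",cov),("gauge",gau)):
    f=lambda p:np.concatenate([pr(s,pt(p[0],m[0],m[1]*.001,m[2],dx))-uv for s,uv,m in obs])
    r=least_squares(f,[.9]);print(dx,nm,r.x,np.round(r.fun,1))
```

```text
-0.002 cover [0.97698042] [ 0.9 -2.  -1.3 -1.   0.2 -0.4]
-0.002 gauge [0.99135314] [-0.4 -0.7  0.7 -1. ]
0 cover [0.96177353] [ 1.  -1.5 -1.1 -0.7  0.1  0.3]
0 gauge [0.97659645] [-0.1  0.2  0.6 -0.3]
0.002 cover [0.946352] [ 1.1 -1.1 -1.  -0.5 -0.   1.1]
0.002 gauge [0.96167425] [0.2 1.1 0.5 0.3]
```

The cover and gauge differ by about 0.015 rad, against a tolerance of 0.08. I'll hold briefly and hand in.

Request:
carry_out(motion="0 0 0 0 0 0 0; 0 0 0 0 0 0 0; 0 0 0 0 0 0 0; 0 0 0 0 0 0 0")

```text
time: 18.23
tool_pos: [0.6009, -0.1051, 0.2158]
ee_rot: [3.139, 0.001, 1.59]
wrist_force: [-4.1, -0.3, 5.9]
width: 0.0091
finger_force: 30.0
```

```bash
python3 -c "
from bench import robot
print(robot.close_job())"
```

```text
the job is handed in; nothing more can be done
None
```

The job is handed in, with no verdict returned: the jar stands upright on the bench and the fingers hold the cover at about 0.96 rad, within about 0.015 rad of the gauge arm (about 0.98 rad).

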